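# Lay the tall carton down and pack the pantry crate

## Task

The pantry crate has to slide onto a low shelf. First push the tall carton that stands in the crate's wide lane over, high up and towards the crate's empty end, so that it lies flat on its side in that lane; only then pack every storage jar, tea tin and canister that stands on the counter into the crate's narrow lane, each standing upright on the crate's floor. Leave the loaf dish, pinch bowl, measuring cup and coaster where they are.

Things in the scene. Friction and masses are not known exactly. Their poses are not given: they have to be found in the camera images.
- crate: Open wooden crate fixed to the counter, 198 (x) by 361 (y) by 68 mm tall; walls and floor 8 mm. An 8 mm partition along y, top 58 mm above the counter, parts a narrow lane at -x (74 mm wide inside, middle line x = -54 mm) from a wide lane at +x (100 mm wide, middle line x = +41 mm), both from y = -172.5 to +172.5 mm inside. Five items in a row just fit the narrow lane. Origin: centre of underside.
- carton: Closed cardboard carton, 88 x 88 x 190 mm tall (about 0.4 kg, balance point at half height), too thick to grip. Starts upright in the wide lane, on the crate's floor, near its -y end and square to it; the lane's +y end is empty. Origin: centre of its underside (lying: middle of an end face); z along its length. Lying, its top is 96 mm above the counter.
- jar_a: Brown stoneware storage jar with a flat wooden lid, a plain cylinder 62 mm across and 135 mm tall over the lid (0.42 kg); the lid is fixed on and may be gripped. May be absent. Origin: centre of the underside; z up when it stands. Bottom-heavy: balance point about 42 mm above the underside.
- jar_b: Brown stoneware storage jar with a flat wooden lid, a plain cylinder 62 mm across and 135 mm tall over the lid (0.42 kg); the lid is fixed on and may be gripped. May be absent. Origin: centre of the underside; z up when it stands. Bottom-heavy: balance point about 42 mm above the underside.
- tin_a: Bare-metal square tea tin, 58 x 58 mm and 135 mm tall with its lid (0.3 kg); x and y are square to its sides; the lid is fixed on and may be gripped. May be absent. Origin: centre of the underside; z up when it stands. Bottom-heavy: balance point about 42 mm above the underside.
- tin_b: Bare-metal square tea tin, 58 x 58 mm and 135 mm tall with its lid (0.3 kg); x and y are square to its sides; the lid is fixed on and may be gripped. May be absent. Origin: centre of the underside; z up when it stands. Bottom-heavy: balance point about 42 mm above the underside.
- canister: Round steel canister with a flat black lid, 66 mm across and 140 mm tall (0.4 kg); the lid is fixed on and may be gripped. May be absent. Origin: centre of the underside; z up when it stands. Bottom-heavy: balance point about 42 mm above the underside.
- loaf_dish: Glass loaf dish 130 x 240 mm, 65 mm tall, a bystander; origin centre of underside.
- pinch_bowl: Yellow silicone pinch bowl, 80 mm across, 40 mm tall, a bystander; origin centre of underside.
- measuring_cup: Steel measuring cup, 72 mm across, 55 mm tall, straight handle at +y reaching 115 mm from its axis, a bystander; origin centre of underside.
- coaster: Round bamboo coaster, 90 mm across, 10 mm thick, a bystander; origin centre of underside.

How it is judged:
By the outcome, as a careful person would: the job done as asked, in the order asked, and still so for the second after the job is handed in, with the robot touching nothing.
Of jar_a, jar_b, tin_a, tin_b, canister only 4 to 5 are there at a start; the rules pass over those that are not, and their reading is None.
At some moment in a run one of jar_a, jar_b, tin_a, tin_b, canister may be knocked a few centimetres aside while the robot is not near it.
It also fails if it takes over 192 s, if anything falls off the work surface, if the arm or the gripper's body presses on something with over 40 N, if the wrist force passes 120 N, or if a joint passes its speed limit or range.

## Robot

A 6-joint arm with a two-finger parallel gripper is mounted at the origin on the work surface. World frame = base frame: x ahead of the robot, y to its left, z up, the work surface at z = 0. Lengths are in m, angles in rad, forces in N, time in s.
With the tool pointing down it reaches from about 0.375 to 0.975 m from the base axis. Payload 3.8 kg.
Tool frame: the origin (TCP) lies midway between the tips of the shut fingers; the grasp point (between the pads) lies 19 mm behind it; z points along the fingers, y is the direction in which the jaws open and shut (so a half turn about z gives the same grasp; the last joint's range is limited). The gripper opens to 85 mm and grips with 20 to 120 N. Pads are 22 mm wide; open, the fingers measure 114 mm over their backs; the gripper's body (76 mm by 85 mm) begins 54 mm behind the grasp point. The pads swing forward as they close: fully open they stand 13 mm farther back than shut.
Start: joints at [-1.252, 0.264, 1.604, -0, 1.274, -0.037], TCP at [0.235, -0.633, 0.231] pointing down, gripper open.
Joint ranges: [-2.63, 2.63], [-0.94, 2.18], [0.31, 2.57], [-1.31, 4.45], [0, 2.66], [-2.55, 2.55]. Speed limits (rad/s): [2.57, 2.57, 3.14, 3.14, 3.14, 3.14].

## Interface

Orientations are given as a rotation vector (axis times angle).
In Python, from workcell import bot gives the robot as it stands.
- The arm moves only by the tool drive_tool, never from a script. Its argument "deltas" is a list of rows, each an object with "hand": the opening, from 0 (shut) to 1 (fully open); "offset": the shift along the world's x, y, z in cm, a list of three; "angular": the turn, a rotation vector about the world's x, y, z in degrees, a list of three. A call has 1 to 8 rows; each row is the pose to reach, as a shift and turn from the pose commanded when the call began; what a row does not reach only later rows make up. A row lasts 1/8 s, in which the tool goes at most 62.5 mm and 10.7 degrees, less where a joint would pass 70% of its speed; a pose out of reach is approached as far as the arm can. A call with a gripper value outside its range is refused whole. The fingers move at their own pace and stop on an object; "force" is the grip in N (left out, the last holds). Time passes only in rows, so rows that repeat a pose let the fingers close. It gives the time, the measured TCP pose, the force and the opening at its end, in the units of the state.
- bot.read_state(): the state, without advancing time (a new reading comes with each control period).
- bot.read_camera(name): name is "side" or "top" or "wrist"; returns a dict with "frame" (420x560x3 uint8, blue, green, red), "mtx" (3x3 intrinsics, pixels), "R" (3x3) and "t" (3): a world point X has camera coordinates R X + t. Camera axes: x right, y down, z forward; pixel columns grow to the right and rows downward; lengths in m; the calibration is good to about 2 mm. A picture is of the moment at which its call begins. There is no depth.
- bot.finish_job(): hands the job in, once; it reports no verdict.
The state is a dict: "time": time; "q": joint angles; "joint_vel": joint speeds; "joint_torque": joint torques, N m; "tool_pos": TCP position; "tcp_rot": TCP orientation; "wrist_force": force on the tool from outside, world axes, zero at the start; "torque": the same for the moment, N m; "width": opening from 0.0 (shut) to 1.0 (fully open).
Only numpy, scipy, OpenCV 4.12 (cv2) and the standard library are available. Lean on these libraries where they do the work, as an engineer would, in place of code of your own. Each camera call takes 0.05 s, during which the arm holds its last target. There are 200 camera calls.

## Working session

There is one attempt and no reset: what is moved stays moved. The work goes in short steps, Python scripts to look and compute and a tool call to move; the robot and the scene stay as the last step left them, time stands still between calls to the robot, and variables do not carry over. Pictures are saved under pics/ and viewed, about 12 in all and at most 16, crops included, and the job is handed in when it is done.

Besides the shell and the picture viewer there is one more tool, called after "Request:" as name([rows], argument=value, ...), one row to a line, values as JSON. drive_tool: Moves the arm, as the interface text tells. Its arguments: {"type":"object","properties":{"deltas":{"type":"array"},"force":{"type":"number"}},"required":["deltas"]}

```bash
ls; mkdir -p pics; cat > h.py <<'E'
import numpy as np, cv2, json
from workcell import bot
def snap(cam,name,crop=None,scale=1):
    c=bot.read_camera(cam); np.savez(f'pics/{name}.npz',**{k:np.array(c[k]) for k in('frame','mtx','R','t')})
    f=c['frame']
    cv2.imwrite(f'pics/{name}.png',f); return c
def crop(name,x0,y0,x1,y1,s,out):
    f=np.load(f'pics/{name}.npz')['frame'][y0:y1,x0:x1]
    cv2.imwrite(f'pics/{out}.png',cv2.resize(f,None,fx=s,fy=s,interpolation=cv2.INTER_CUBIC))
def ray(name,u,v,z):
    c=np.load(f'pics/{name}.npz'); d=c['R'].T@np.linalg.inv(c['mtx'])@np.array([u,v,1.]); o=-c['R'].T@c['t']
    return o+d*(z-o[2])/d[2]
def proj(name,X):
    c=np.load(f'pics/{name}.npz'); p=c['mtx']@(c['R']@np.array(X,float)+c['t']); return p[:2]/p[2]
E
python3 - <<'E'
from h import *
np.set_printoptions(precision=3,suppress=True)
for n in('top','side'):
    c=snap(n,n+'0'); print(n,-c['R'].T@c['t'],c['R'][2])
a=cv2.imread('pics/top0.png');
cv2.imwrite('pics/top0b.png',cv2.resize(a,(800,600),interpolation=cv2.INTER_CUBIC))
print(bot.read_state())
E
```

```text
pics
top [ 0.421 -0.095  1.14 ] [ 0.135  0.022 -0.991]
side [0.84  0.567 0.647] [-0.309 -0.707 -0.636]
{'time': 0.1, 'q': array([-1.252,  0.265,  1.605, -0.   ,  1.274, -0.037]), 'joint_vel': array([ 0.002, -0.002, -0.004,  0.002,  0.001,  0.001]), 'joint_torque': array([  0.001, -51.671, -36.859,   0.   ,   0.006,  -0.   ]), 'tool_pos': array([ 0.235, -0.632,  0.23 ]), 'tcp_rot': array([-3.09 , -0.556,  0.   ]), 'wrist_force': array([-0.352, -0.19 , -0.184]), 'torque': array([0.012, 0.009, 0.036]), 'width': 1.0002858748193004}
```

View pics/top0b.png

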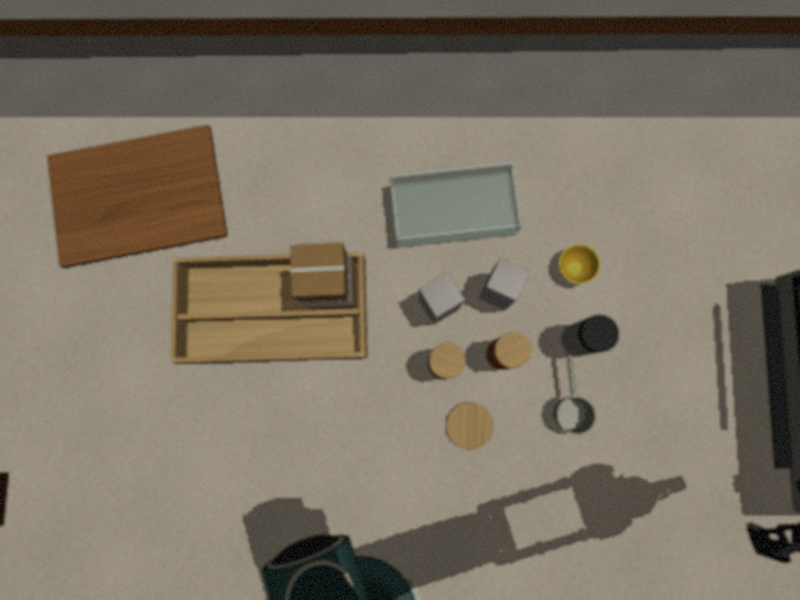

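View pics/side0.png

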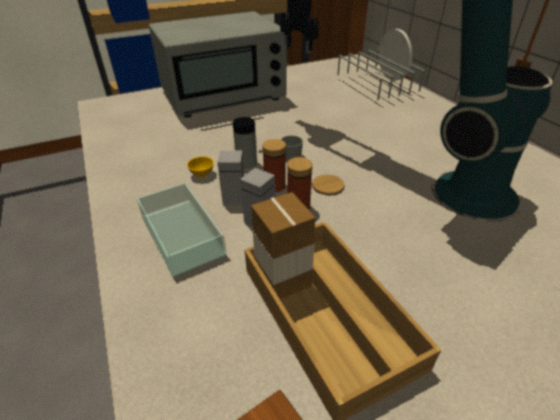

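Top view, 800x600: all five items are there. The crate's top corners are near (175,258), (366,254), (366,360) and (173,361), and the carton's top is near (317,270). Tins are near (441,297) and (507,283), jars near (447,360) and (513,350), and the canister near (598,333). I'll enlarge the image to get the exact corners.

```bash
python3 - <<'E'
from h import *
crop('top0',110,165,440,325,2.42,'c0')
E
```

```text
(no output)
```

View pics/c0.png

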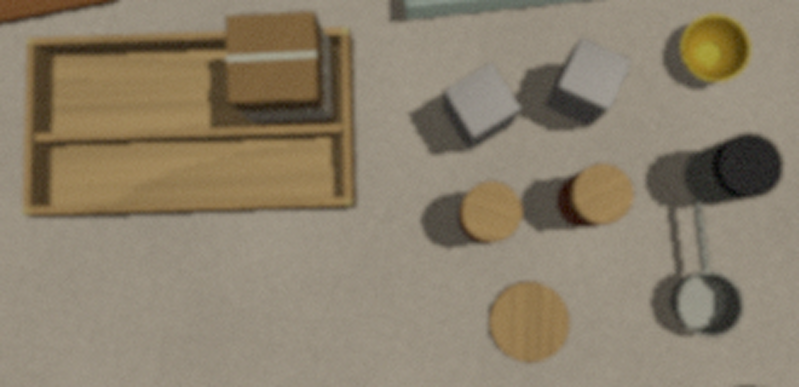

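```bash
python3 - <<'E'
from h import *
np.set_printoptions(precision=4,suppress=True)
def P(x,y,z): return ray('top0',110+(x+.5)/2.42-.5,165+(y+.5)/2.42-.5,z)
def show(n,pts,z):
    p=np.array([P(*a,z)[:2] for a in pts]); print(n,p.mean(0))
    if len(p)>1:
        d=np.roll(p,-1,0)-p; print('  sides',np.linalg.norm(d,axis=1),'ang',np.degrees(np.arctan2(d[:,1],d[:,0])))
show('crate',[(28,38),(350,28),(354,206),(25,215)],.068)
show('carton',[(227,15),(319,11),(320,101),(229,105)],.198)
show('tin1',[(483,64),(519,102),(480,138),(446,98)],.135)
show('tin2',[(580,38),(629,67),(605,112),(558,85)],.135)
show('jar1',[(491,211)],.135);show('jar2',[(602,194)],.135);show('can',[(749,166)],.14)
show('cup',[(708,303)],.055);show('coaster',[(530,321)],.01);show('bowl',[(715,49)],.04)
show('handle',[(670,208),(700,206)],.04); show('dish',[(392,18)],.065)
E
```

```text
crate [0.5656 0.1756]
  sides [0.3613 0.1978 0.3601 0.1976] ang [ -87.8596 -177.6395   92.1088    2.699 ]
carton [0.6107 0.062 ]
  sides [0.0907 0.0894 0.0886 0.0896] ang [ -87.1504 -178.0329   92.9603    3.3192]
tin1 [ 0.5799 -0.1442]
  sides [0.0542 0.055  0.0542 0.0524] ang [-136.877   133.2264   40.3715  -46.6688]
tin2 [ 0.6069 -0.2585]
  sides [0.0585 0.0535 0.0553 0.0548] ang [-121.1772  151.6669   59.8547  -25.0742]
jar1 [ 0.4664 -0.1534]
jar2 [ 0.4847 -0.2659]
can [ 0.514  -0.4134]
cup [ 0.3735 -0.3914]
coaster [ 0.3493 -0.2043]
bowl [ 0.6557 -0.4117]
handle [ 0.4772 -0.3733]
  sides [0.0332 0.0332] ang [-85.6348  94.3652]
dish [ 0.6835 -0.047 ]
```

Request:
drive_tool([
  {"hand": 0,"offset": [37.8,60.8,0],"angular": [0,0,72]},
  {"hand": 0,"offset": [37.8,60.8,0],"angular": [0,0,72]},
  {"hand": 0,"offset": [37.8,60.8,0],"angular": [0,0,72]},
  {"hand": 0,"offset": [37.8,60.8,0],"angular": [0,0,72]},
  {"hand": 0,"offset": [37.8,60.8,0],"angular": [0,0,72]},
  {"hand": 0,"offset": [37.8,60.8,0],"angular": [0,0,72]},
  {"hand": 0,"offset": [37.8,60.8,0],"angular": [0,0,72]},
  {"hand": 0,"offset": [37.8,60.8,0],"angular": [0,0,72]},
])

```text
time: 1.1
tool_pos: [0.4996, -0.2062, 0.231]
tcp_rot: [-2.174, -2.268, 0.0]
wrist_force: [0.7, -1.1, -1.0]
width: 0.002
```

Request:
drive_tool([
  {"hand": 0,"offset": [11.3,18.1,0],"angular": [0,0,0]},
  {"hand": 0,"offset": [11.3,18.1,0],"angular": [0,0,0]},
  {"hand": 0,"offset": [11.3,18.1,0],"angular": [0,0,0]},
  {"hand": 0,"offset": [11.3,18.1,0],"angular": [0,0,0]},
  {"hand": 0,"offset": [11.3,18.1,-6.6],"angular": [0,0,0]},
  {"hand": 0,"offset": [11.3,18.1,-6.6],"angular": [0,0,0]},
])

```text
time: 1.85
tool_pos: [0.6073, -0.0261, 0.1592]
tcp_rot: [-2.167, -2.261, 0.013]
wrist_force: [-1.3, 0.8, -0.5]
width: 0.001
```

```bash
python3 - <<'E'
from h import *
snap('side','s1');snap('top','t1');snap('wrist','w1')
a=cv2.imread('pics/s1.png')[150:420,150:510];b=cv2.imread('pics/w1.png')
b=cv2.resize(b,(360,270))
cv2.imwrite('pics/v1.png',np.hstack([a,b]))
E
```

```text
(no output)
```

View pics/v1.png

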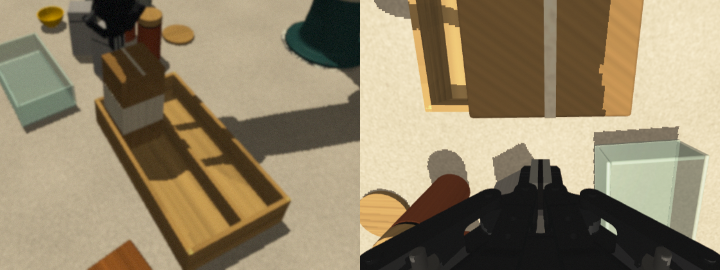

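Combined picture: the shut fingers stand behind the carton's -y face, in line with its tape to within about 10 px. Pushing now.

Request:
drive_tool([
  {"hand": 0,"offset": [0,1.5,0.3],"angular": [0,0,0]},
  {"hand": 0,"offset": [-0.1,2.8,0.3],"angular": [0,0,0]},
  {"hand": 0,"offset": [-0.1,3.6,0.3],"angular": [0,0,0]},
  {"hand": 0,"offset": [-0.2,4.4,0.3],"angular": [0,0,0]},
  {"hand": 0,"offset": [-0.2,5.2,0.3],"angular": [0,0,0]},
  {"hand": 0,"offset": [-0.2,6.0,0.3],"angular": [0,0,0]},
  {"hand": 0,"offset": [-0.3,6.8,0.3],"angular": [0,0,0]},
  {"hand": 0,"offset": [-0.3,7.6,0.3],"angular": [0,0,0]},
])

```text
time: 3.0
tool_pos: [0.6089, 0.0495, 0.1681]
tcp_rot: [-2.175, -2.267, 0.0]
wrist_force: [-0.4, -0.9, 0.7]
width: -0.005
```

```bash
python3 - <<'E'
from h import *
print(bot.read_state()['tool_pos'])
snap('side','s2');snap('wrist','w2')
a=cv2.imread('pics/s2.png')[150:420,150:510];b=cv2.imread('pics/w2.png')
b=cv2.resize(b,(360,270))
cv2.imwrite('pics/v2.png',np.hstack([a,b]))
E
```

```text
[0.60893307 0.04948339 0.16812855]
```

View pics/v2.png

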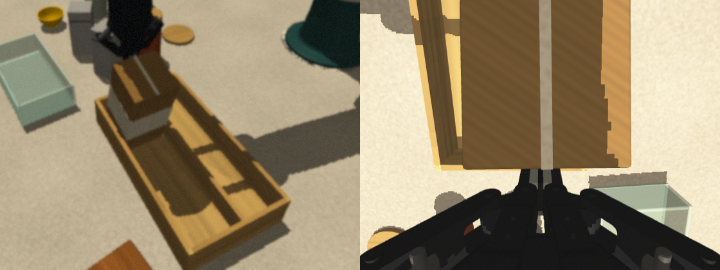

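The side view shows the carton tilting towards +y, with no sliding. Pushing further.

Request:
drive_tool([
  {"hand": 0,"offset": [0,0.8,0],"angular": [0,0,0]},
  {"hand": 0,"offset": [-0.1,1.6,0],"angular": [0,0,0]},
  {"hand": 0,"offset": [-0.1,2.4,0],"angular": [0,0,0]},
  {"hand": 0,"offset": [-0.1,3.2,0],"angular": [0,0,0]},
  {"hand": 0,"offset": [-0.2,4.0,0],"angular": [0,0,0]},
  {"hand": 0,"offset": [-0.2,4.8,0],"angular": [0,0,0]},
  {"hand": 0,"offset": [-0.2,5.6,0],"angular": [0,0,0]},
  {"hand": 0,"offset": [-0.2,5.6,0],"angular": [0,0,0]},
])

```text
time: 4.1
tool_pos: [0.6071, 0.1056, 0.1683]
tcp_rot: [-2.174, -2.268, -0.0]
wrist_force: [-0.6, -1.0, -0.4]
width: -0.0
```

Request:
drive_tool([
  {"hand": 0,"offset": [0,-6,6],"angular": [0,0,0]},
  {"hand": 0.5,"offset": [-6,-12,10],"angular": [0,0,0]},
  {"hand": 1,"offset": [-14,-26,10],"angular": [0,0,0]},
  {"hand": 1,"offset": [-14,-26,10],"angular": [0,0,0]},
  {"hand": 1,"offset": [-14,-26,10],"angular": [0,0,0]},
  {"hand": 1,"offset": [-14,-26,10],"angular": [0,0,0]},
])

```text
time: 4.85
tool_pos: [0.4656, -0.1578, 0.2692]
tcp_rot: [2.178, 2.262, -0.0]
wrist_force: [0.3, -0.1, 0.7]
width: 0.999
```

```bash
python3 - <<'E'
from h import *
print(bot.read_state()['tool_pos'])
snap('side','s3');snap('wrist','w3');snap('top','t3')
a=cv2.imread('pics/s3.png')[150:420,150:510];b=cv2.imread('pics/w3.png')
b=cv2.resize(b,(360,270))
c=cv2.resize(np.load('pics/t3.npz')['frame'][165:325,110:440],(720,349))
cv2.imwrite('pics/v3.png',cv2.resize(np.vstack([np.hstack([a,b]),c]),None,fx=.95,fy=.95))
E
```

```text
[ 0.46560441 -0.15778392  0.26921032]
```

View pics/v3.png

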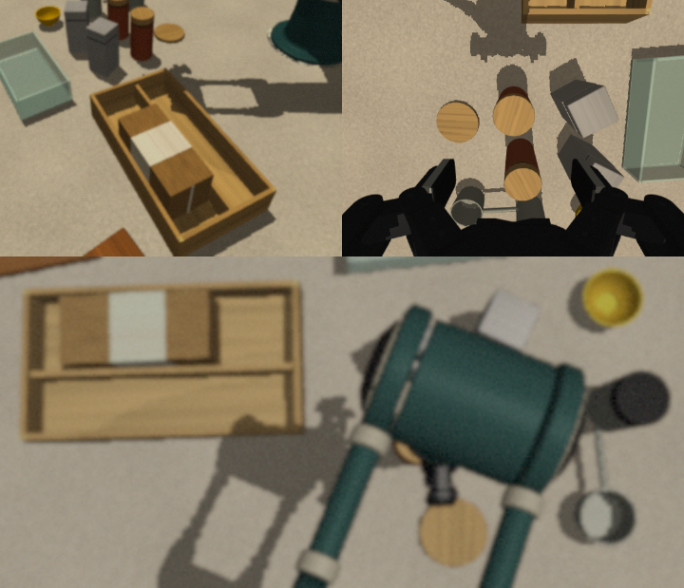

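The carton lies flat in the wide lane. The wrist view (560x420) shows jar lids near (280,188) and (296,301).

```bash
python3 - <<'E'
from h import *
np.set_printoptions(precision=4,suppress=True)
for p in [(280,188),(296,301)]: print(ray('w3',*p,.135))
c=np.load('pics/w3.npz'); print(-c['R'].T@c['t'],c['R'][2])
E
```

```text
[ 0.464  -0.1524  0.135 ]
[ 0.4839 -0.2656  0.135 ]
[ 0.4619 -0.0865  0.4112] [ 0.0107 -0.2852 -0.9584]
```

Request:
drive_tool([
  {"hand": 1,"offset": [0,0.5,-6],"angular": [0,0,0]},
  {"hand": 1,"offset": [0,0.5,-12],"angular": [0,0,0]},
  {"hand": 1,"offset": [0,0.5,-16],"angular": [0,0,0]},
  {"hand": 1,"offset": [0,0.5,-17.9],"angular": [0,0,0]},
  {"hand": 1,"offset": [0,0.5,-17.9],"angular": [0,0,0]},
  {"hand": 0.5,"offset": [0,0.5,-17.9],"angular": [0,0,0]},
  {"hand": 0.5,"offset": [0,0.5,-17.9],"angular": [0,0,0]},
  {"hand": 0.5,"offset": [0,0.5,-17.9],"angular": [0,0,0]},
], force=50)

```text
time: 6.0
tool_pos: [0.4681, -0.1502, 0.0907]
tcp_rot: [2.173, 2.266, 0.002]
wrist_force: [-0.8, 1.2, 3.5]
width: 0.717
```

Request:
drive_tool([
  {"hand": 0.5,"offset": [0,0,4],"angular": [0,0,0]},
  {"hand": 0.5,"offset": [0,0,9],"angular": [0,0,0]},
  {"hand": 0.5,"offset": [0,0,14],"angular": [0,0,0]},
  {"hand": 0.5,"offset": [0,3,18],"angular": [0,0,0]},
  {"hand": 0.5,"offset": [1,8,18],"angular": [0,0,0]},
  {"hand": 0.5,"offset": [2,13,18],"angular": [0,0,0]},
  {"hand": 0.5,"offset": [2,18,18],"angular": [0,0,0]},
  {"hand": 0.5,"offset": [2,23,18],"angular": [0,0,0]},
])

```text
time: 7.0
tool_pos: [0.4866, 0.0813, 0.2687]
tcp_rot: [-2.175, -2.266, 0.0]
wrist_force: [0.6, -0.1, -3.3]
width: 0.715
```

Request:
drive_tool([
  {"hand": 0.5,"offset": [1,5,0],"angular": [0,0,0]},
  {"hand": 0.5,"offset": [2,10,0],"angular": [0,0,0]},
  {"hand": 0.5,"offset": [2,15,0],"angular": [0,0,0]},
  {"hand": 0.5,"offset": [2,19,0],"angular": [0,0,0]},
  {"hand": 0.5,"offset": [2,22,0],"angular": [0,0,0]},
  {"hand": 0.5,"offset": [2,23.2,0],"angular": [0,0,0]},
  {"hand": 0.5,"offset": [2,23.2,0],"angular": [0,0,0]},
  {"hand": 0.5,"offset": [2,23.2,0],"angular": [0,0,0]},
])

```text
time: 8.0
tool_pos: [0.5071, 0.3107, 0.269]
tcp_rot: [2.175, 2.266, -0.001]
wrist_force: [0.5, -0.1, -4.1]
width: 0.717
```

```bash
python3 - <<'E'
from h import *
np.set_printoptions(precision=4,suppress=True)
s=bot.read_state();print(s['tool_pos'],s['wrist_force'],s['width'])
c=snap('wrist','w4');snap('side','s4'); snap('top','t4')
print(-c['R'].T@c['t'])
cv2.imwrite('pics/v4.png',np.hstack([cv2.resize(cv2.imread('pics/w4.png'),(400,300)),cv2.resize(cv2.imread('pics/s4.png'),(400,300))]))
print(proj('w4',s['tool_pos']),proj('w4',s['tool_pos']+[0,0,.045]),proj('s4',s['tool_pos']))
E
```

```text
[0.5071 0.3107 0.269 ] [ 0.4612 -0.0525 -4.1489] 0.7173724847990584
[0.5034 0.3821 0.4111]
[282.3954 263.7123] [283.041  322.0453] [429.4534 252.9311]
```

View pics/v4.png

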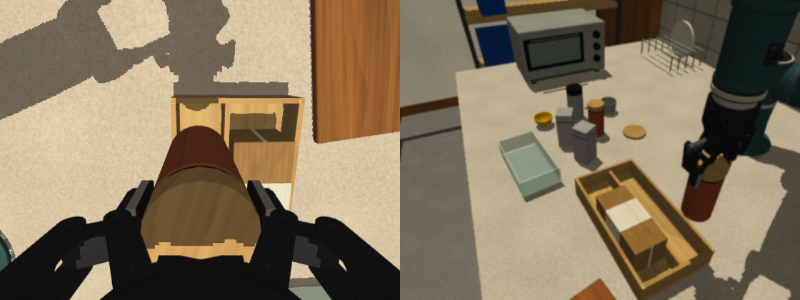

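Jar held upright. Lid front edge is near (287,231) in the full wrist frame, and the crate's +y wall outer edge near row 135.

```bash
python3 - <<'E'
from h import *
np.set_printoptions(precision=4,suppress=True)
print(ray('w4',285,231,.314), ray('w4',285,135,.068), ray('w4',240,136,.068), ray('w4',423,138,.068))
crop('w4',180,110,460,310,2.8,'c4')
E
```

```text
[0.5063 0.3449 0.314 ] [0.5089 0.3576 0.068 ] [0.462  0.3547 0.068 ] [0.6533 0.3603 0.068 ]
```

View pics/c4.png

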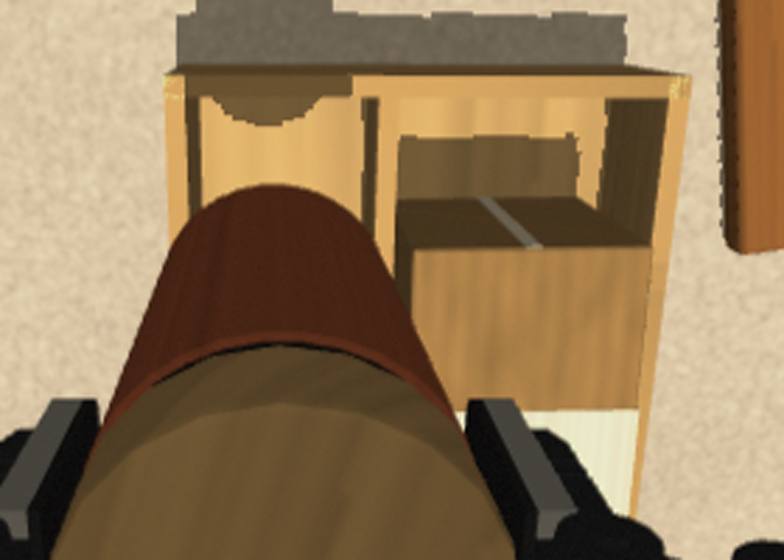

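```bash
python3 - <<'E'
from h import *
np.set_printoptions(precision=4,suppress=True)
f=lambda x,y,z: ray('w4',180+(x+.5)/2.8-.5,110+(y+.5)/2.8-.5,z)
print('lid',f(285,402,.314),'bottom front',f(275,185,.179))
print('jar bottom L/R tangents', f(170,255,.179),f(378,240,.179))
for p in [(165,74),(688,77),(270,97),(187,97),(363,97),(379,97),(668,97)]: print(p,f(*p,.068 if p[0] not in(363,379) else .058))
E
```

```text
lid [0.5055 0.3371 0.314 ] bottom front [0.5032 0.3362 0.179 ]
jar bottom L/R tangents [0.4759 0.316  0.179 ] [0.5311 0.3224 0.179 ]
(165, 74) [0.4605 0.3545 0.068 ]
(688, 77) [0.6556 0.3613 0.068 ]
(270, 97) [0.5    0.3476 0.068 ]
(187, 97) [0.4688 0.3464 0.068 ]
(363, 97) [0.5358 0.3481 0.058 ]
(379, 97) [0.542  0.3483 0.058 ]
(668, 97) [0.6493 0.3536 0.068 ]
```

Request:
drive_tool([
  {"hand": 0.5,"offset": [0.1,0.4,-4],"angular": [0,0,0]},
  {"hand": 0.5,"offset": [0.1,0.4,-8],"angular": [0,0,0]},
  {"hand": 0.5,"offset": [0.1,0.4,-12],"angular": [0,0,0]},
  {"hand": 0.5,"offset": [0.1,0.4,-15],"angular": [0,0,0]},
  {"hand": 0.5,"offset": [0.1,0.4,-16.3],"angular": [0,0,0]},
  {"hand": 0.5,"offset": [0.1,0.4,-16.7],"angular": [0,0,0]},
  {"hand": 0.5,"offset": [0.1,0.4,-17],"angular": [0,0,0]},
  {"hand": 0.5,"offset": [0.1,0.4,-17],"angular": [0,0,0]},
])

```text
time: 9.15
tool_pos: [0.509, 0.3164, 0.1006]
tcp_rot: [2.174, 2.267, 0.003]
wrist_force: [-0.1, -0.1, -4.5]
width: 0.717
```

Request:
drive_tool([
  {"hand": 0.5,"offset": [0,0,0],"angular": [0,0,0]},
  {"hand": 0.5,"offset": [0,0,-0.2],"angular": [0,0,0]},
  {"hand": 0.5,"offset": [0,0,-0.2],"angular": [0,0,0]},
])

```text
time: 9.52
tool_pos: [0.5088, 0.3164, 0.0988]
tcp_rot: [2.174, 2.267, 0.003]
wrist_force: [-1.4, -0.3, 4.1]
width: 0.718
```

Request:
drive_tool([
  {"hand": 0.9,"offset": [0,0,0],"angular": [0,0,0]},
  {"hand": 0.9,"offset": [0,0,0],"angular": [0,0,0]},
  {"hand": 0.9,"offset": [0,0,3],"angular": [0,0,0]},
  {"hand": 0.9,"offset": [0,0,7],"angular": [0,0,0]},
  {"hand": 1,"offset": [0,0,12],"angular": [0,0,0]},
  {"hand": 1,"offset": [0,0,17],"angular": [0,0,0]},
  {"hand": 1,"offset": [0,0,17],"angular": [0,0,0]},
])

```text
time: 10.4
tool_pos: [0.5111, 0.3176, 0.2737]
tcp_rot: [2.172, 2.265, 0.017]
wrist_force: [-0.6, 0.2, 0.3]
width: 1.003
```

```bash
cat >> h.py <<'E'
ref={'tin1':(482,101),'tin2':(593,75),'jar1':(491,211),'jar2':(602,194),'can':(749,166)}
def shifts(name):
    a=np.load('pics/top0.npz')['frame'];b=np.load(f'pics/{name}.npz')['frame']
    for k,(x,y) in ref.items():
        u,v=round(110+x/2.42),round(165+y/2.42); r=15
        T=a[v-r:v+r+1,u-r:u+r+1]; m=cv2.matchTemplate(b[v-45:v+46,u-45:u+46],T,cv2.TM_CCOEFF_NORMED)
        _,s,_,l=cv2.minMaxLoc(m); z=.14 if k=='can' else .135
        print(k,'score %.2f'%s,'shift px',l[0]-30,l[1]-30, 'mm',np.round(1000*(ray('top0',u+l[0]-30,v+l[1]-30,z)-ray('top0',u,v,z))[:2]))
E
python3 - <<'E'
from h import *
s=bot.read_state();print(s['tool_pos'],s['wrist_force'],s['width'])
snap('top','t5');snap('wrist','w5');shifts('t5')
cv2.imwrite('pics/v5.png',np.hstack([cv2.resize(cv2.imread('pics/w5.png'),(400,300)),cv2.resize(cv2.imread('pics/t5.png'),(400,300))]))
E
```

```text
[0.51110588 0.31755192 0.27369531] [-0.60963927  0.15347504  0.32700102] 1.0032144829347778
tin1 score 1.00 shift px 0 0 mm [0. 0.]
tin2 score 1.00 shift px 0 0 mm [0. 0.]
jar1 score 0.37 shift px 30 30 mm [-72. -73.]
jar2 score 0.99 shift px 0 0 mm [0. 0.]
can score 0.99 shift px 0 0 mm [0. 0.]
```

View pics/v5.png

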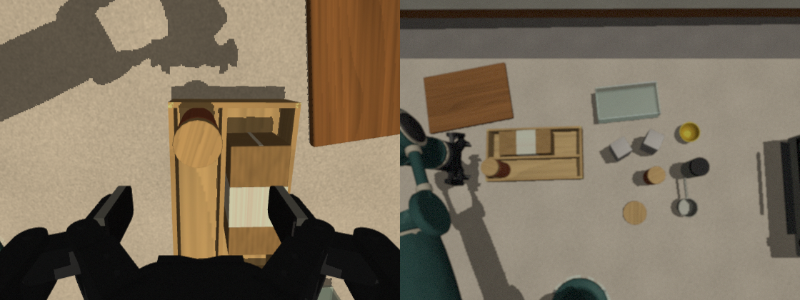

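Jar A stands upright in the +y corner (lid near (276,200) in the wrist frame), and the other items haven't moved. Jar B next.

Request:
drive_tool([
  {"hand": 1,"offset": [-0.3,-6,0],"angular": [0,0,0]},
  {"hand": 1,"offset": [-0.6,-12,0],"angular": [0,0,0]},
  {"hand": 1,"offset": [-0.9,-18,0],"angular": [0,0,0]},
  {"hand": 1,"offset": [-1.2,-24,0],"angular": [0,0,0]},
  {"hand": 1,"offset": [-1.5,-30,0],"angular": [0,0,0]},
  {"hand": 1,"offset": [-1.8,-36,0],"angular": [0,0,0]},
  {"hand": 1,"offset": [-2.1,-42,0],"angular": [0,0,0]},
  {"hand": 1,"offset": [-2.4,-48,0],"angular": [0,0,0]},
])

```text
time: 11.5
tool_pos: [0.4826, -0.1656, 0.2649]
tcp_rot: [-2.173, -2.265, 0.002]
wrist_force: [1.0, 0.1, -0.4]
width: 1.0
```

Request:
drive_tool([
  {"hand": 1,"offset": [-0.1,-6,-3],"angular": [0,0,0]},
  {"hand": 1,"offset": [-0.2,-10,-5],"angular": [0,0,0]},
  {"hand": 1,"offset": [-0.2,-10,-5],"angular": [0,0,0]},
  {"hand": 1,"offset": [-0.2,-10,-5],"angular": [0,0,0]},
])

```text
time: 12.0
tool_pos: [0.4812, -0.2633, 0.2155]
tcp_rot: [-2.173, -2.264, 0.0]
wrist_force: [0.2, -0.4, 0.1]
width: 1.001
```

```bash
python3 - <<'E'
from h import *
np.set_printoptions(precision=4,suppress=True)
print(ray('w5',276,200,.143),'target .506 .3098')
s=bot.read_state();print(s['tool_pos'],s['tcp_rot'])
E
```

```text
[0.5056 0.3139 0.143 ] target .506 .3098
[ 0.4812 -0.2633  0.2155] [-2.1731 -2.2639  0.0004]
```

Request:
drive_tool([
  {"hand": 1,"offset": [0.3,-0.4,-5],"angular": [0,0,0]},
  {"hand": 1,"offset": [0.3,-0.4,-9],"angular": [0,0,0]},
  {"hand": 1,"offset": [0.3,-0.4,-11.5],"angular": [0,0,0]},
  {"hand": 1,"offset": [0.3,-0.4,-12.5],"angular": [0,0,0]},
  {"hand": 1,"offset": [0.3,-0.4,-12.5],"angular": [0,0,0]},
  {"hand": 0.5,"offset": [0.3,-0.4,-12.5],"angular": [0,0,0]},
  {"hand": 0.5,"offset": [0.3,-0.4,-12.5],"angular": [0,0,0]},
  {"hand": 0.5,"offset": [0.3,-0.4,-12.5],"angular": [0,0,0]},
], force=50)

```text
time: 13.0
tool_pos: [0.4861, -0.2687, 0.0942]
tcp_rot: [2.173, 2.265, 0.001]
wrist_force: [-1.7, 0.4, 7.0]
width: 0.712
```

Request:
drive_tool([
  {"hand": 0.5,"offset": [0,0,4],"angular": [0,0,0]},
  {"hand": 0.5,"offset": [0,0,9],"angular": [0,0,0]},
  {"hand": 0.5,"offset": [0,0,14],"angular": [0,0,0]},
  {"hand": 0.5,"offset": [0.3,3,18],"angular": [0,0,0]},
  {"hand": 0.5,"offset": [0.6,9,18],"angular": [0,0,0]},
  {"hand": 0.5,"offset": [1,15,18],"angular": [0,0,0]},
  {"hand": 0.5,"offset": [1.2,21,18],"angular": [0,0,0]},
  {"hand": 0.5,"offset": [1.4,27,18],"angular": [0,0,0]},
])

```text
time: 14.0
tool_pos: [0.4982, 0.0037, 0.2714]
tcp_rot: [-2.175, -2.266, 0.001]
wrist_force: [0.6, -0.4, -5.3]
width: 0.715
```

Request:
drive_tool([
  {"hand": 0.5,"offset": [0.3,6,0],"angular": [0,0,0]},
  {"hand": 0.5,"offset": [0.5,12,0],"angular": [0,0,0]},
  {"hand": 0.5,"offset": [0.8,18,0],"angular": [0,0,0]},
  {"hand": 0.5,"offset": [0.9,22,0],"angular": [0,0,0]},
  {"hand": 0.5,"offset": [0.9,24.1,0],"angular": [0,0,0]},
  {"hand": 0.5,"offset": [0.9,24.1,0],"angular": [0,0,0]},
  {"hand": 0.5,"offset": [0.9,24.1,0],"angular": [0,0,0]},
  {"hand": 0.5,"offset": [0.9,24.1,0],"angular": [0,0,0]},
])

```text
time: 15.0
tool_pos: [0.5082, 0.2416, 0.2721]
tcp_rot: [2.176, 2.265, -0.001]
wrist_force: [0.3, 0.3, -4.3]
width: 0.713
```

```bash
python3 - <<'E'
from h import *
np.set_printoptions(precision=4,suppress=True)
s=bot.read_state();print(s['tool_pos'],s['wrist_force'],s['width'])
snap('wrist','w6'); snap('top','t6'); shifts('t6')
crop('w6',160,60,460,285,2.6,'c6')
E
```

```text
[0.5082 0.2416 0.2721] [ 0.2646  0.3291 -4.3099] 0.7134646010657908
tin1 score 1.00 shift px 0 0 mm [0. 0.]
tin2 score 1.00 shift px 0 0 mm [0. 0.]
jar1 score 0.37 shift px 30 30 mm [-72. -73.]
jar2 score 0.43 shift px -15 30 mm [-73.  37.]
can score 0.99 shift px 0 0 mm [0. 0.]
```

View pics/c6.png

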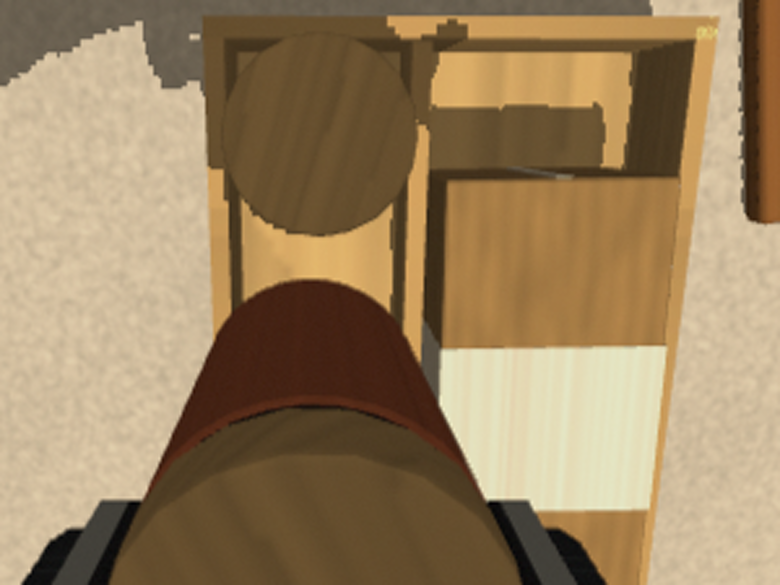

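Lid of jar A is centred near (320,134) in the crop, with its near edge at (318,236). The held jar's bottom front edge is at (310,280).

```bash
cat >> h.py <<'E'
def cr(name,x0,y0,s,x,y,z): return ray(name,x0+(x+.5)/s-.5,y0+(y+.5)/s-.5,z)
E
python3 - <<'E'
from h import *
np.set_printoptions(precision=4,suppress=True)
f=lambda *a: cr('w6',160,60,2.6,*a)
print('jar1 c',f(320,134,.143),'near',f(318,236,.143),'far',f(318,33,.143)); print('held front',f(310,280,.178),f(225,325,.178),f(402,318,.178), 'lid front',f(312,455,.317))
E
```

```text
jar1 c [0.5062 0.3125 0.143 ] near [0.5069 0.281  0.143 ] far [0.5044 0.3416 0.143 ]
held front [0.5048 0.2726 0.178 ] [0.4808 0.2586 0.178 ] [0.5317 0.2627 0.178 ] lid front [0.5057 0.2745 0.317 ]
```

Request:
drive_tool([
  {"hand": 0.5,"offset": [0.1,0.1,-5],"angular": [0,0,0]},
  {"hand": 0.5,"offset": [0.1,0.1,-10],"angular": [0,0,0]},
  {"hand": 0.5,"offset": [0.1,0.1,-14],"angular": [0,0,0]},
  {"hand": 0.5,"offset": [0.1,0.1,-16],"angular": [0,0,0]},
  {"hand": 0.5,"offset": [0.1,0.1,-16.7],"angular": [0,0,0]},
  {"hand": 0.5,"offset": [0.1,0.1,-16.9],"angular": [0,0,0]},
  {"hand": 0.5,"offset": [0.1,0.1,-17.1],"angular": [0,0,0]},
  {"hand": 0.5,"offset": [0.1,0.1,-17.1],"angular": [0,0,0]},
])

```text
time: 16.1
tool_pos: [0.5099, 0.2442, 0.1024]
tcp_rot: [2.174, 2.267, 0.003]
wrist_force: [0.4, -0.7, -4.3]
width: 0.712
```

Request:
drive_tool([
  {"hand": 0.5,"offset": [0,0,-0.2],"angular": [0,0,0]},
  {"hand": 0.5,"offset": [0,0,-0.4],"angular": [0,0,0]},
  {"hand": 0.5,"offset": [0,0,-0.4],"angular": [0,0,0]},
])

```text
time: 16.48
tool_pos: [0.5101, 0.2445, 0.1023]
tcp_rot: [2.174, 2.267, 0.003]
wrist_force: [-8.3, -3.6, 18.9]
width: 0.71
```

Request:
drive_tool([
  {"hand": 0.9,"offset": [0,0,0.2],"angular": [0,0,0]},
  {"hand": 0.9,"offset": [0,0,0.2],"angular": [0,0,0]},
  {"hand": 0.9,"offset": [0,0,3],"angular": [0,0,0]},
  {"hand": 0.9,"offset": [0,0,7],"angular": [0,0,0]},
  {"hand": 1,"offset": [0,0,12],"angular": [0,0,0]},
  {"hand": 1,"offset": [0,0,17],"angular": [0,0,0]},
  {"hand": 1,"offset": [0,0,17],"angular": [0,0,0]},
])

```text
time: 17.35
tool_pos: [0.5124, 0.2453, 0.2735]
tcp_rot: [2.172, 2.264, 0.016]
wrist_force: [0.2, -0.1, -0.0]
width: 0.999
```

```bash
python3 - <<'E'
from h import *
s=bot.read_state();print(s['tool_pos'],s['wrist_force'],s['width'])
snap('top','t7');snap('wrist','w7');shifts('t7')
b=np.load('pics/t7.npz')['frame'][165:325,110:440]
cv2.imwrite('pics/v7.png',np.hstack([cv2.resize(cv2.imread('pics/w7.png'),(400,300)),cv2.copyMakeBorder(cv2.resize(b,(400,194)),0,106,0,0,0)]))
E
```

```text
[0.51239859 0.2453186  0.27348058] [ 0.21429268 -0.14062758 -0.02149317] 0.9994216004598818
tin1 score 1.00 shift px 0 0 mm [0. 0.]
tin2 score 1.00 shift px 0 0 mm [0. 0.]
jar1 score 0.36 shift px 30 30 mm [-72. -73.]
jar2 score 0.44 shift px -15 30 mm [-73.  37.]
can score 0.99 shift px 0 0 mm [0. 0.]
```

View pics/v7.png

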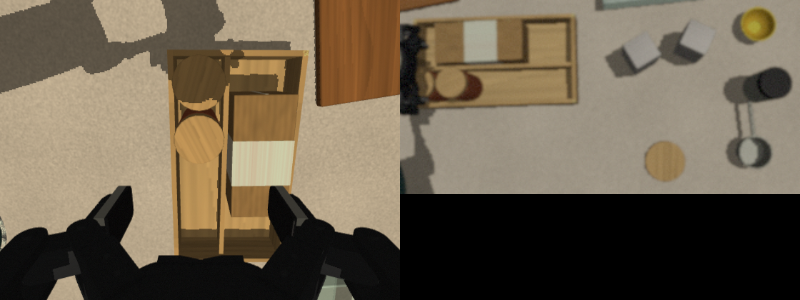

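Request:
drive_tool([
  {"hand": 1,"offset": [1,-6,0],"angular": [0,0,8]},
  {"hand": 1,"offset": [2,-12,0],"angular": [0,0,16]},
  {"hand": 1,"offset": [3,-18,0],"angular": [0,0,24]},
  {"hand": 1,"offset": [4,-24,0],"angular": [0,0,32]},
  {"hand": 1,"offset": [5.2,-30,0],"angular": [0,0,40]},
  {"hand": 1,"offset": [6.4,-36,0],"angular": [0,0,40]},
  {"hand": 1,"offset": [7,-38.9,-2],"angular": [0,0,40]},
  {"hand": 1,"offset": [7,-38.9,-5],"angular": [0,0,40]},
])

```text
time: 18.45
tool_pos: [0.5789, -0.1478, 0.2151]
tcp_rot: [-1.273, -2.871, 0.001]
wrist_force: [0.1, 0.2, -0.2]
width: 0.999
```

Request:
drive_tool([
  {"hand": 1,"offset": [0,0,0],"angular": [0,0,0]},
  {"hand": 1,"offset": [0,0,0],"angular": [0,0,0]},
])

```text
time: 18.7
tool_pos: [0.5787, -0.1447, 0.2167]
tcp_rot: [-1.267, -2.873, 0.0]
wrist_force: [0.6, -0.5, 0.8]
width: 1.004
```

```bash
python3 - <<'E'
from h import *
np.set_printoptions(precision=4,suppress=True)
print('jar2',ray('w7',279,195,.143),'near',ray('w7',279,231,.143))
s=bot.read_state();print(s['tool_pos'],s['tcp_rot'],'jaw deg',2*np.degrees(np.arctan2(s['tcp_rot'][1],s['tcp_rot'][0]))-90)
snap('wrist','w8')
cv2.imwrite('pics/v8.png',np.load('pics/w8.npz')['frame'])
E
```

```text
jar2 [0.5092 0.2463 0.143 ] near [0.5106 0.2132 0.143 ]
[ 0.5787 -0.1447  0.2167] [-1.2669 -2.873   0.0002] jaw deg -317.59152967188527
```

View pics/v8.png

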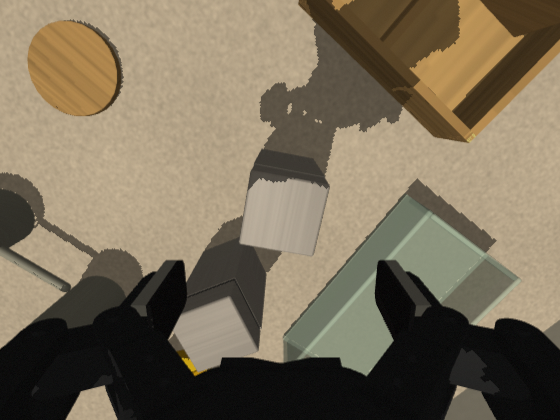

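Tin 1's top face corners are near (253,177), (329,187), (315,255) and (240,244). Tin 2's are near (234,282), (260,350), (195,373)~ and (172,318).

```bash
python3 - <<'E'
from h import *
np.set_printoptions(precision=4,suppress=True)
for q in [[(253,177),(329,187),(315,255),(240,244)],[(172,318),(234,282),(260,350)]]:
    p=np.array([ray('w8',*a,.135)[:2] for a in q]); d=np.roll(p,-1,0)-p
    print(p.mean(0),p[[0,2]].mean(0),np.linalg.norm(d,axis=1),np.degrees(np.arctan2(d[:,1],d[:,0]))%90)
E
```

```text
[ 0.5814 -0.1453] [ 0.5822 -0.1452] [0.0545 0.0536 0.0573 0.0523] [34.7468 33.3722 33.3463 30.2334]
[ 0.6023 -0.2421] [ 0.6092 -0.2575] [0.0609 0.0664 0.0771] [74.7514 59.1125 18.6723]
```

```bash
cat >> h.py <<'E'
def rect(name,x,y,z=.135,R=.06,s=5000,lo=None):
    # rectify plane z around (x,y): col = (X-x)*s, row = (Y-y)*s ; flood fill from the centre
    g=np.array([[x-R,y-R],[x+R,y-R],[x+R,y+R],[x-R,y+R]]); n=int(2*R*s)
    src=np.array([proj(name,[*p,z]) for p in g],np.float32)
    H=cv2.getPerspectiveTransform(src,np.array([[0,0],[n,0],[n,n],[0,n]],np.float32))
    w=cv2.warpPerspective(np.load(f'pics/{name}.npz')['frame'],H,(n,n),flags=cv2.INTER_LINEAR)
    w=cv2.medianBlur(w,9); m=np.zeros((n+2,n+2),np.uint8); t=(25,)*3
    cv2.floodFill(w.copy(),m,(n//2,n//2),0,t,t,4|cv2.FLOODFILL_FIXED_RANGE|cv2.FLOODFILL_MASK_ONLY|(255<<8))
    m=cv2.morphologyEx(m,cv2.MORPH_OPEN,np.ones((15,15)))
    c=max(cv2.findContours(m,cv2.RETR_EXTERNAL,cv2.CHAIN_APPROX_NONE)[0],key=cv2.contourArea)
    r=cv2.minAreaRect(c); print(name,'centre',x-R+(r[0][0]-1)/s,y-R+(r[0][1]-1)/s,'size',np.array(r[1])/s,'ang',r[2]%90,'fill',cv2.contourArea(c)/(r[1][0]*r[1][1]))
E
python3 - <<'E'
from h import *
rect('w8',.581,-.145);rect('t7',.58,-.145);rect('top0',.58,-.145);rect('t7',.607,-.2585);rect('w8',.607,-.2585,R=.05);rect('w3',.58,-.145)
E
```

```text
w8 centre 0.5947999999999999 -0.14509999999999998 size [0.1202 0.0924] ang 0.0 fill 0.679756322435191
t7 centre 0.5926 -0.14509999999999998 size [0.1202 0.0948] ang 0.0 fill 0.6723744532670585
top0 centre 0.5927 -0.14509999999999998 size [0.1202 0.0946] ang 0.0 fill 0.6727828531024754
t7 centre 0.6068999877929687 -0.25860001220703127 size [0.12019998 0.12019998] ang 0.0 fill 0.7358772760157625
w8 centre 0.6203942749023437 -0.24735108032226563 size [0.09286397 0.06690497] ang 65.170654296875 fill 0.6097927634636509
w3 centre 0.5851852783203125 -0.1459729248046875 size [0.08296275 0.12829358] ang 6.373640060424805 fill 0.6791600624435
```

```bash
python3 - <<'E'
s=open('h.py').read()
a=s.index("    w=cv2.medianBlur"); b=s.index("    m=cv2.morphologyEx")
s=s[:a]+"""    w=cv2.GaussianBlur(w,(9,9),0).astype(int); k=w[n//2-40:n//2+40,n//2-40:n//2+40].reshape(-1,3); k=np.median(k,0)
    rb=lambda q:(q[...,2]-q[...,0])/q.sum(-1); bg=.075 if lo is None else lo
    m=((rb(w)<bg)&(w.sum(-1)>.8*k.sum())).astype(np.uint8)*255; print('rb',rb(k),rb(w[5,5]),rb(w[-5,-5]))
"""+s[b:]
open('h.py','w').write(s)
E
python3 - <<'E'
from h import *
rect('w8',.581,-.145,R=.045);rect('t7',.58,-.145,R=.045);rect('t7',.607,-.2585,R=.045);rect('w8',.607,-.2585,R=.045);rect('w3',.58,-.145,R=.045)
E
```

```text
rb 0.058704453441295545 0.0942622950819672 0.09368635437881874
w8 centre 0.5794381774902343 -0.14565913391113283 size [0.05595333 0.05579074] ang 31.858001708984375 fill 0.9338439490843429
rb 0.02696629213483146 0.0576036866359447 0.05429864253393665
t7 centre 0.5845999999999999 -0.1453 size [0.0898 0.08  ] ang 0.0 fill 0.7188251670378619
rb 0.02850877192982456 0.05517241379310345 0.053117782909930716
t7 centre 0.6066999938964843 -0.2588000061035156 size [0.08979999 0.08979999] ang 0.0 fill 0.7630519780286219
rb 0.060215053763440864 0.0 0.03785488958990536
w8 centre 0.6073007537841796 -0.2612533294677734 size [0.05583389 0.05588544] ang 64.81714630126953 fill 0.9294358252217327
rb 0.06100217864923747 0.09401709401709402 0.039285714285714285
w3 centre 0.5796201721191405 -0.14529527893066407 size [0.05669424 0.05602601] ang 31.607501983642578 fill 0.9767871639864513
```

```bash
python3 - <<'E'
from h import *
for lo in(.038,.044): rect('t7',.58,-.145,R=.045,lo=lo);rect('t7',.607,-.2585,R=.045,lo=lo)
E
```

```text
rb 0.02696629213483146 0.0576036866359447 0.05429864253393665
t7 centre 0.581357388305664 -0.14519985046386719 size [0.05691649 0.05730836] ang 31.2283992767334 fill 0.9392756154894242
rb 0.02850877192982456 0.05517241379310345 0.053117782909930716
t7 centre 0.6093291076660156 -0.2613813568115234 size [0.05719915 0.05680813] ang 64.96247100830078 fill 0.9380075490721663
rb 0.02696629213483146 0.0576036866359447 0.05429864253393665
t7 centre 0.5819921417236328 -0.14507405395507814 size [0.05813249 0.05775139] ang 31.2283992767334 fill 0.9520461704183816
rb 0.02850877192982456 0.05517241379310345 0.053117782909930716
t7 centre 0.609603155517578 -0.26150860290527345 size [0.05927952 0.05832067] ang 65.0952377319336 fill 0.9257724848073354
```

Request:
drive_tool([
  {"hand": 1,"offset": [0.1,0,-3],"angular": [0,0,-8]},
  {"hand": 1,"offset": [0.1,0,-7],"angular": [0,0,-11]},
  {"hand": 1,"offset": [0.1,0,-11],"angular": [0,0,-11]},
  {"hand": 1,"offset": [0.1,0,-12.6],"angular": [0,0,-11]},
  {"hand": 1,"offset": [0.1,0,-12.6],"angular": [0,0,-11]},
  {"hand": 0.4,"offset": [0.1,0,-12.6],"angular": [0,0,-11]},
  {"hand": 0.4,"offset": [0.1,0,-12.6],"angular": [0,0,-11]},
  {"hand": 0.4,"offset": [0.1,0,-12.6],"angular": [0,0,-11]},
], force=50)

```text
time: 19.75
tool_pos: [0.5819, -0.1457, 0.0938]
tcp_rot: [1.536, 2.736, 0.001]
wrist_force: [-1.0, -0.0, 7.0]
width: 0.672
```

Request:
drive_tool([
  {"hand": 0.4,"offset": [0,0,4],"angular": [0,0,0]},
  {"hand": 0.4,"offset": [0,0,9],"angular": [0,0,0]},
  {"hand": 0.4,"offset": [0,0,14],"angular": [0,0,0]},
  {"hand": 0.4,"offset": [-0.6,3,18],"angular": [0,0,-6]},
  {"hand": 0.4,"offset": [-2,9,18],"angular": [0,0,-14]},
  {"hand": 0.4,"offset": [-3.3,15,18],"angular": [0,0,-22]},
  {"hand": 0.4,"offset": [-4.6,21,18],"angular": [0,0,-29]},
  {"hand": 0.4,"offset": [-5.7,26,18],"angular": [0,0,-29]},
])

```text
time: 20.75
tool_pos: [0.5219, 0.1169, 0.271]
tcp_rot: [-2.175, -2.266, 0.0]
wrist_force: [1.3, -0.2, -3.2]
width: 0.674
```

Request:
drive_tool([
  {"hand": 0.4,"offset": [-1,4,0],"angular": [0,0,0]},
  {"hand": 0.4,"offset": [-1.4,6.3,0],"angular": [0,0,0]},
  {"hand": 0.4,"offset": [-1.4,6.3,0],"angular": [0,0,0]},
  {"hand": 0.4,"offset": [-1.4,6.3,0],"angular": [0,0,0]},
])

```text
time: 21.25
tool_pos: [0.5089, 0.1774, 0.271]
tcp_rot: [2.174, 2.267, -0.001]
wrist_force: [-0.6, 0.1, -2.7]
width: 0.671
```

```bash
python3 - <<'E'
from h import *
np.set_printoptions(precision=4,suppress=True)
s=bot.read_state();print(s['tool_pos'],s['wrist_force'],s['width'],'jaw',2*np.degrees(np.arctan2(s['tcp_rot'][1],s['tcp_rot'][0]))%180-90)
snap('wrist','w9'); snap('top','t9'); shifts('t9')
crop('w9',160,60,460,285,2.6,'c9')
E
```

```text
[0.5089 0.1774 0.271 ] [-0.5913  0.1443 -2.6875] 0.6712025082665813 jaw 2.3952899373604737
tin1 score 0.35 shift px 30 -24 mm [ 61. -75.]
tin2 score 1.00 shift px 0 0 mm [0. 0.]
jar1 score 0.37 shift px 30 30 mm [-72. -73.]
jar2 score 0.43 shift px -15 30 mm [-73.  37.]
can score 0.99 shift px 0 0 mm [0. 0.]
```

View pics/c9.png

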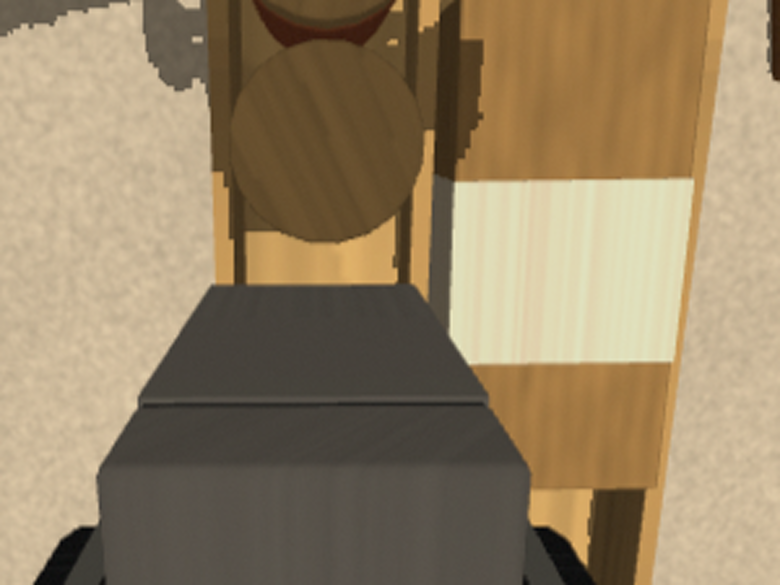

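Tin 1 hangs square: bottom front edge from (213,285) to (415,285). Jar B's lid is centred near (327,140) with its near edge at (327,242).

```bash
python3 - <<'E'
from h import *
np.set_printoptions(precision=4,suppress=True)
f=lambda *a: cr('w9',160,60,2.6,*a)
print('jar2 c',f(327,140,.143),'near',f(327,242,.143)); print('tin front',f(213,285,.177),f(415,285,.177),'lid front',f(100,465,.312),f(526,465,.312),'wall/part',f(213,200,.068),f(433,200,.058))
E
```

```text
jar2 c [0.509  0.2465 0.143 ] near [0.5105 0.2151 0.143 ]
tin front [0.4779 0.2058 0.177 ] [0.5354 0.2082 0.177 ] lid front [0.479  0.2062 0.312 ] [0.5343 0.2085 0.312 ] wall/part [0.4651 0.2207 0.068 ] [0.5554 0.2236 0.058 ]
```

Request:
drive_tool([
  {"hand": 0.4,"offset": [0.3,0.1,-5],"angular": [0,0,0]},
  {"hand": 0.4,"offset": [0.3,0.1,-10],"angular": [0,0,0]},
  {"hand": 0.4,"offset": [0.3,0.1,-14],"angular": [0,0,0]},
  {"hand": 0.4,"offset": [0.3,0.1,-16],"angular": [0,0,0]},
  {"hand": 0.4,"offset": [0.3,0.1,-16.7],"angular": [0,0,0]},
  {"hand": 0.4,"offset": [0.3,0.1,-17],"angular": [0,0,0]},
  {"hand": 0.4,"offset": [0.3,0.1,-17.2],"angular": [0,0,0]},
  {"hand": 0.4,"offset": [0.3,0.1,-17.2],"angular": [0,0,0]},
])

```text
time: 22.35
tool_pos: [0.5134, 0.179, 0.1018]
tcp_rot: [2.174, 2.266, 0.004]
wrist_force: [-3.8, -1.9, 4.8]
width: 0.676
```

Request:
drive_tool([
  {"hand": 0.86,"offset": [0,0,0.1],"angular": [0,0,0]},
  {"hand": 0.86,"offset": [0,0,0.1],"angular": [0,0,0]},
  {"hand": 0.86,"offset": [0,0,3],"angular": [0,0,0]},
  {"hand": 0.9,"offset": [0,0,7],"angular": [0,0,0]},
  {"hand": 1,"offset": [0,0,12],"angular": [0,0,0]},
  {"hand": 1,"offset": [0,0,17],"angular": [0,0,0]},
  {"hand": 1,"offset": [0,0,17],"angular": [0,0,0]},
])

```text
time: 23.22
tool_pos: [0.5155, 0.18, 0.2755]
tcp_rot: [2.171, 2.263, 0.016]
wrist_force: [1.4, 0.1, 0.0]
width: 0.999
```

```bash
python3 - <<'E'
from h import *
s=bot.read_state();print(s['tool_pos'],s['wrist_force'],s['width'])
snap('top','t10');snap('wrist','w10');shifts('t10')
rect('w10',.5113,.180,z=.143,R=.04,lo=.085)
E
```

```text
[0.51553784 0.18002042 0.27549098] [1.37199607 0.09266399 0.0448993 ] 0.9986585440964434
tin1 score 0.36 shift px 30 -24 mm [ 61. -75.]
tin2 score 1.00 shift px 0 0 mm [0. 0.]
jar1 score 0.37 shift px 30 30 mm [-72. -73.]
jar2 score 0.43 shift px -15 30 mm [-73.  37.]
can score 0.99 shift px 0 0 mm [0. 0.]
rb 0.06060606060606061 0.09227467811158799 0.08914728682170543
w10 centre 0.5122388458251953 0.18011369323730467 size [0.05571212 0.05548807] ang 2.3137223720550537 fill 0.982571423138987
```

Request:
drive_tool([
  {"hand": 1,"offset": [1.2,-5.7,0],"angular": [0,0,-8]},
  {"hand": 1,"offset": [2.4,-11.4,0],"angular": [0,0,-16]},
  {"hand": 1,"offset": [3.6,-17.1,0],"angular": [0,0,-24]},
  {"hand": 1,"offset": [4.8,-22.8,0],"angular": [0,0,-27.4]},
  {"hand": 1,"offset": [6.0,-28.5,0],"angular": [0,0,-27.4]},
  {"hand": 1,"offset": [7.2,-34.2,0],"angular": [0,0,-27.4]},
  {"hand": 1,"offset": [8.4,-39.9,0],"angular": [0,0,-27.4]},
  {"hand": 1,"offset": [9.6,-44,0],"angular": [0,0,-27.4]},
])

```text
time: 24.32
tool_pos: [0.6071, -0.2632, 0.2662]
tcp_rot: [-2.648, -1.684, 0.004]
wrist_force: [1.0, 0.1, -0.0]
width: 0.994
```

Request:
drive_tool([
  {"hand": 1,"offset": [0,0,-4],"angular": [0,0,0]},
  {"hand": 1,"offset": [0,0,-4],"angular": [0,0,0]},
  {"hand": 1,"offset": [0,0,-4],"angular": [0,0,0]},
])

```text
time: 24.7
tool_pos: [0.6076, -0.2604, 0.2284]
tcp_rot: [-2.648, -1.687, 0.002]
wrist_force: [-0.5, -0.1, 1.0]
width: 1.0
```

```bash
python3 - <<'E'
from h import *
s=bot.read_state();print(s['tool_pos'],s['wrist_force'],'jaw',2*np.degrees(np.arctan2(s['tcp_rot'][1],s['tcp_rot'][0]))%180-90)
snap('wrist','w11'); rect('w11',.608,-.2613,R=.045)
E
```

```text
[ 0.60758677 -0.26038884  0.22836696] [-0.54804811 -0.10329671  1.01640731] jaw -24.985489960802283
rb 0.059447983014861996 0.09545454545454546 0.09409190371991247
w11 centre 0.6082542755126953 -0.26185476074218744 size [0.05601423 0.0561554 ] ang 65.15760803222656 fill 0.9535459023681507
```

Request:
drive_tool([
  {"hand": 1,"offset": [0,-0.1,-4],"angular": [0,0,0]},
  {"hand": 1,"offset": [0,-0.1,-8],"angular": [0,0,0]},
  {"hand": 1,"offset": [0,-0.1,-12],"angular": [0,0,0]},
  {"hand": 1,"offset": [0,-0.1,-13.8],"angular": [0,0,0]},
  {"hand": 1,"offset": [0,-0.1,-13.8],"angular": [0,0,0]},
  {"hand": 0.4,"offset": [0,-0.1,-13.8],"angular": [0,0,0]},
  {"hand": 0.4,"offset": [0,-0.1,-13.8],"angular": [0,0,0]},
  {"hand": 0.4,"offset": [0,-0.1,-13.8],"angular": [0,0,0]},
], force=50)

```text
time: 25.75
tool_pos: [0.6096, -0.2627, 0.0941]
tcp_rot: [2.647, 1.686, 0.003]
wrist_force: [-2.5, 1.5, 6.3]
width: 0.669
```

Request:
drive_tool([
  {"hand": 0.4,"offset": [0,0,4],"angular": [0,0,0]},
  {"hand": 0.4,"offset": [0,0,9],"angular": [0,0,0]},
  {"hand": 0.4,"offset": [0,0,14],"angular": [0,0,0]},
  {"hand": 0.4,"offset": [-0.8,3,18],"angular": [0,0,6]},
  {"hand": 0.4,"offset": [-2.2,8.6,18],"angular": [0,0,13]},
  {"hand": 0.4,"offset": [-3.6,14.2,18],"angular": [0,0,20]},
  {"hand": 0.4,"offset": [-5,19.8,18],"angular": [0,0,27.4]},
  {"hand": 0.4,"offset": [-6.4,25.4,18],"angular": [0,0,27.4]},
])

```text
time: 26.75
tool_pos: [0.5432, -0.0065, 0.2713]
tcp_rot: [2.174, 2.268, 0.001]
wrist_force: [0.2, -0.6, -3.5]
width: 0.677
```

Request:
drive_tool([
  {"hand": 0.4,"offset": [-1.4,5.6,0],"angular": [0,0,0]},
  {"hand": 0.4,"offset": [-2.6,10,0],"angular": [0,0,0]},
  {"hand": 0.4,"offset": [-3.2,12.4,0],"angular": [0,0,0]},
  {"hand": 0.4,"offset": [-3.2,12.4,0],"angular": [0,0,0]},
  {"hand": 0.4,"offset": [-3.2,12.4,0],"angular": [0,0,0]},
  {"hand": 0.4,"offset": [-3.2,12.4,0],"angular": [0,0,0]},
])

```text
time: 27.5
tool_pos: [0.5123, 0.1149, 0.2712]
tcp_rot: [2.176, 2.266, -0.001]
wrist_force: [0.3, 0.6, -2.0]
width: 0.675
```

```bash
python3 - <<'E'
from h import *
np.set_printoptions(precision=4,suppress=True)
s=bot.read_state();print(s['tool_pos'],s['wrist_force'],s['width'],'jaw',2*np.degrees(np.arctan2(s['tcp_rot'][1],s['tcp_rot'][0]))%180-90)
snap('wrist','w12'); snap('top','t12'); shifts('t12')
crop('w12',160,60,460,285,2.6,'c12')
E
```

```text
[0.5123 0.1149 0.2712] [ 0.2559  0.5663 -1.9967] 0.6748116575637699 jaw 2.310842138518936
tin1 score 0.34 shift px -30 21 mm [-53.  74.]
tin2 score 0.30 shift px -18 22 mm [-56.  45.]
jar1 score 0.37 shift px 30 30 mm [-72. -73.]
jar2 score 0.43 shift px -15 30 mm [-73.  37.]
can score 1.00 shift px 0 0 mm [0. 0.]
```

View pics/c12.png

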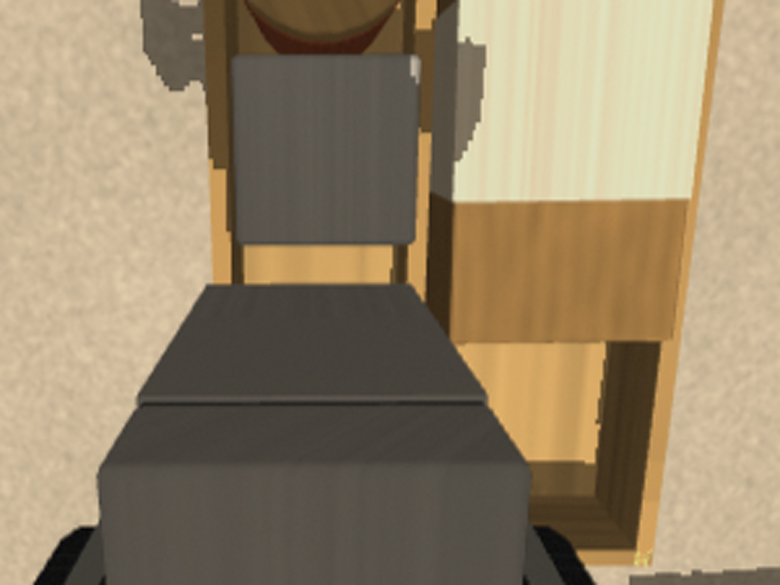

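Tin 1's near edge is at row 243, and the held tin's bottom front edge runs from (208,285) to (411,285).

```bash
python3 - <<'E'
from h import *
np.set_printoptions(precision=4,suppress=True)
f=lambda *a: cr('w12',160,60,2.6,*a)
print('tin1 near',f(325,243,.143)); print('tin front',f(208,285,.177),f(411,285,.177),'lid front',f(100,465,.312),f(526,465,.312))
E
```

```text
tin1 near [0.5134 0.1523 0.143 ]
tin front [0.48   0.1433 0.177 ] [0.5378 0.1456 0.177 ] lid front [0.4824 0.1436 0.312 ] [0.5378 0.1458 0.312 ]
```

Request:
drive_tool([
  {"hand": 0.4,"offset": [0.3,0.2,-5],"angular": [0,0,0]},
  {"hand": 0.4,"offset": [0.3,0.2,-10],"angular": [0,0,0]},
  {"hand": 0.4,"offset": [0.3,0.2,-14],"angular": [0,0,0]},
  {"hand": 0.4,"offset": [0.3,0.2,-16],"angular": [0,0,0]},
  {"hand": 0.4,"offset": [0.3,0.2,-16.7],"angular": [0,0,0]},
  {"hand": 0.4,"offset": [0.3,0.2,-17],"angular": [0,0,0]},
  {"hand": 0.4,"offset": [0.3,0.2,-17.2],"angular": [0,0,0]},
  {"hand": 0.4,"offset": [0.3,0.2,-17.2],"angular": [0,0,0]},
])

```text
time: 28.6
tool_pos: [0.5166, 0.118, 0.1021]
tcp_rot: [2.173, 2.266, 0.004]
wrist_force: [-4.5, 0.0, 5.5]
width: 0.672
```

Request:
drive_tool([
  {"hand": 0.86,"offset": [0,0,0.1],"angular": [0,0,0]},
  {"hand": 0.86,"offset": [0,0,0.1],"angular": [0,0,0]},
  {"hand": 0.86,"offset": [0,0,3],"angular": [0,0,0]},
  {"hand": 0.9,"offset": [0,0,7],"angular": [0,0,0]},
  {"hand": 1,"offset": [0,0,12],"angular": [0,0,0]},
  {"hand": 1,"offset": [0,0,17],"angular": [0,0,0]},
  {"hand": 1,"offset": [0,0,17],"angular": [0,0,0]},
])

```text
time: 29.48
tool_pos: [0.5187, 0.1186, 0.2755]
tcp_rot: [2.17, 2.262, 0.015]
wrist_force: [0.6, 0.2, -0.8]
width: 1.002
```

```bash
python3 - <<'E'
from h import *
s=bot.read_state();print(s['tool_pos'],s['wrist_force'],s['width'])
snap('top','t13');snap('wrist','w13');shifts('t13')
rect('w13',.5139,.117,z=.143,R=.04,lo=.085)
E
```

```text
[0.51866984 0.11856197 0.27547926] [ 0.60247723  0.18794208 -0.81914944] 1.0018452795159114
tin1 score 0.32 shift px -30 21 mm [-53.  74.]
tin2 score 0.30 shift px -19 22 mm [-56.  48.]
jar1 score 0.37 shift px 30 30 mm [-72. -73.]
jar2 score 0.43 shift px -15 30 mm [-73.  37.]
can score 0.99 shift px 0 0 mm [0. 0.]
rb 0.060669456066945605 0.09586056644880174 0.29896907216494845
w13 centre 0.5143801452636719 0.11910961914062501 size [0.05561755 0.05528793] ang 2.2311747074127197 fill 0.9864197684816827
```

Request:
drive_tool([
  {"hand": 1,"offset": [0,-6,0],"angular": [0,0,0]},
  {"hand": 1,"offset": [0,-12,0],"angular": [0,0,0]},
  {"hand": 1,"offset": [0,-18,0],"angular": [0,0,0]},
  {"hand": 1,"offset": [0,-24,0],"angular": [0,0,0]},
  {"hand": 1,"offset": [0,-30,0],"angular": [0,0,0]},
  {"hand": 1,"offset": [0,-36,0],"angular": [0,0,0]},
  {"hand": 1,"offset": [0,-42,0],"angular": [0,0,0]},
  {"hand": 1,"offset": [0,-48,0],"angular": [0,0,0]},
])

```text
time: 30.58
tool_pos: [0.5139, -0.3634, 0.2665]
tcp_rot: [-2.172, -2.264, 0.0]
wrist_force: [0.9, -0.5, -0.8]
width: 1.003
```

Request:
drive_tool([
  {"hand": 1,"offset": [0,-5.1,-2],"angular": [0,0,0]},
  {"hand": 1,"offset": [0,-5.1,-4],"angular": [0,0,0]},
  {"hand": 1,"offset": [0,-5.1,-4],"angular": [0,0,0]},
  {"hand": 1,"offset": [0,-5.1,-4],"angular": [0,0,0]},
])

```text
time: 31.08
tool_pos: [0.5151, -0.4116, 0.2288]
tcp_rot: [-2.172, -2.268, -0.0]
wrist_force: [-0.4, -0.2, 0.6]
width: 1.002
```

```bash
python3 - <<'E'
from h import *
s=bot.read_state();print(s['tool_pos'],s['wrist_force'])
snap('wrist','w14'); 
cv2.imwrite('pics/v14.png',np.load('pics/w14.npz')['frame'])
E
```

```text
[ 0.51514668 -0.41164744  0.22879287] [-0.38184165 -0.20741639  0.64815863]
```

View pics/v14.png

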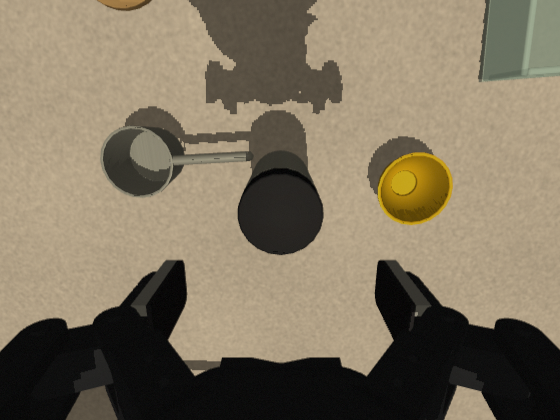

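Canister lid is centred near (280.5,212). The measuring cup's handle ends beside it, well below the fingers.

```bash
python3 - <<'E'
from h import *
print(ray('w14',280.5,212,.14))
E
```

```text
[ 0.5141966  -0.41327583  0.14      ]
```

Request:
drive_tool([
  {"hand": 1,"offset": [-0.2,-0.2,-4],"angular": [0,0,0]},
  {"hand": 1,"offset": [-0.2,-0.2,-8],"angular": [0,0,0]},
  {"hand": 1,"offset": [-0.2,-0.2,-12],"angular": [0,0,0]},
  {"hand": 1,"offset": [-0.2,-0.2,-13.8],"angular": [0,0,0]},
  {"hand": 1,"offset": [-0.2,-0.2,-13.8],"angular": [0,0,0]},
  {"hand": 0.5,"offset": [-0.2,-0.2,-13.8],"angular": [0,0,0]},
  {"hand": 0.5,"offset": [-0.2,-0.2,-13.8],"angular": [0,0,0]},
  {"hand": 0.5,"offset": [-0.2,-0.2,-13.8],"angular": [0,0,0]},
], force=50)

```text
time: 32.12
tool_pos: [0.5149, -0.4165, 0.0942]
tcp_rot: [2.171, 2.263, 0.001]
wrist_force: [1.9, 0.4, 6.8]
width: 0.761
```

Request:
drive_tool([
  {"hand": 0.5,"offset": [0,0,4],"angular": [0,0,0]},
  {"hand": 0.5,"offset": [0,0,9],"angular": [0,0,0]},
  {"hand": 0.5,"offset": [0,0,14],"angular": [0,0,0]},
  {"hand": 0.5,"offset": [0,3,18],"angular": [0,0,0]},
  {"hand": 0.5,"offset": [0,9,18],"angular": [0,0,0]},
  {"hand": 0.5,"offset": [0,15,18],"angular": [0,0,0]},
  {"hand": 0.5,"offset": [0.2,21,18],"angular": [0,0,0]},
  {"hand": 0.5,"offset": [0.2,27,18],"angular": [0,0,0]},
])

```text
time: 33.12
tool_pos: [0.5142, -0.1432, 0.2707]
tcp_rot: [-2.175, -2.266, 0.0]
wrist_force: [1.7, 0.2, -3.5]
width: 0.766
```

Request:
drive_tool([
  {"hand": 0.5,"offset": [0,6,0],"angular": [0,0,0]},
  {"hand": 0.5,"offset": [0,12,0],"angular": [0,0,0]},
  {"hand": 0.5,"offset": [0,16,0],"angular": [0,0,0]},
  {"hand": 0.5,"offset": [0,18.9,0],"angular": [0,0,0]},
  {"hand": 0.5,"offset": [0,18.9,0],"angular": [0,0,0]},
  {"hand": 0.5,"offset": [0,18.9,0],"angular": [0,0,0]},
  {"hand": 0.5,"offset": [0,18.9,0],"angular": [0,0,0]},
])

```text
time: 34.0
tool_pos: [0.5149, 0.043, 0.271]
tcp_rot: [-2.176, -2.266, 0.001]
wrist_force: [-0.5, -0.4, -3.7]
width: 0.76
```

```bash
python3 - <<'E'
from h import *
np.set_printoptions(precision=4,suppress=True)
s=bot.read_state();print(s['tool_pos'],s['wrist_force'],s['width'])
c=snap('wrist','w15'); f=c['frame'].astype(int)
# brightness down the column of the held canister, and across near its bottom
u=int(proj('w15',s['tool_pos']-[0,0,.09])[0]); print(u)
for v in range(120,290,5): print(v,f[v,u],end=' ')
print()
for v in(190,205): print(v,[(x,int(f[v,x].sum())) for x in range(210,360,6)])
E
```

```text
[0.5149 0.043  0.271 ] [-0.4633 -0.3578 -3.6966] 0.7602018150344214
281
120 [101 111 118] 125 [100 112 118] 130 [100 109 117] 135 [ 99 110 116] 140 [ 87  97 102] 145 [ 63 104 130] 150 [ 64 104 131] 155 [124 207 242] 160 [125 207 242] 165 [70 81 83] 170 [68 79 82] 175 [69 79 82] 180 [70 80 82] 185 [68 79 81] 190 [69 80 82] 195 [70 80 82] 200 [69 80 83] 205 [68 79 81] 210 [70 80 82] 215 [37 42 44] 220 [16 15 15] 225 [15 13 15] 230 [17 16 15] 235 [12 12 13] 240 [23 21 21] 245 [16 15 17] 250 [18 18 20] 255 [17 18 18] 260 [17 17 19] 265 [14 16 15] 270 [17 18 16] 275 [16 16 16] 280 [15 17 15] 285 [17 18 17] 
190 [(210, 644), (216, 669), (222, 661), (228, 671), (234, 631), (240, 583), (246, 220), (252, 225), (258, 225), (264, 229), (270, 229), (276, 229), (282, 233), (288, 233), (294, 235), (300, 235), (306, 231), (312, 228), (318, 219), (324, 299), (330, 294), (336, 304), (342, 304), (348, 297), (354, 291)]
205 [(210, 656), (216, 647), (222, 641), (228, 663), (234, 212), (240, 219), (246, 225), (252, 230), (258, 228), (264, 229), (270, 224), (276, 231), (282, 230), (288, 232), (294, 232), (300, 232), (306, 234), (312, 230), (318, 225), (324, 223), (330, 201), (336, 204), (342, 200), (348, 200), (354, 202)]
```

```bash
python3 - <<'E'
from h import *
np.set_printoptions(precision=4,suppress=True)
print('tin near',ray('w15',281,141,.143),'can front',ray('w15',281,163.5,.177),'sides at v190',ray('w15',244,190,.177),ray('w15',322,190,.177))
E
```

```text
tin near [0.5125 0.0902 0.143 ] can front [0.513  0.0769 0.177 ] sides at v190 [0.4859 0.0558 0.177 ] [0.5447 0.0581 0.177 ]
```

Request:
drive_tool([
  {"hand": 0.5,"offset": [0.1,0,-5],"angular": [0,0,0]},
  {"hand": 0.5,"offset": [0.1,0,-10],"angular": [0,0,0]},
  {"hand": 0.5,"offset": [0.1,0,-14],"angular": [0,0,0]},
  {"hand": 0.5,"offset": [0.1,0,-16],"angular": [0,0,0]},
  {"hand": 0.5,"offset": [0.1,0,-16.7],"angular": [0,0,0]},
  {"hand": 0.5,"offset": [0.1,0,-17],"angular": [0,0,0]},
  {"hand": 0.5,"offset": [0.1,0,-17.2],"angular": [0,0,0]},
  {"hand": 0.5,"offset": [0.1,0,-17.2],"angular": [0,0,0]},
])

```text
time: 35.05
tool_pos: [0.5169, 0.0438, 0.1022]
tcp_rot: [2.175, 2.266, 0.001]
wrist_force: [-4.0, 0.1, 6.2]
width: 0.762
```

Request:
drive_tool([
  {"hand": 0.95,"offset": [0,0,0.1],"angular": [0,0,0]},
  {"hand": 0.95,"offset": [0,0,0.1],"angular": [0,0,0]},
  {"hand": 0.95,"offset": [0,0,3],"angular": [0,0,0]},
  {"hand": 0.95,"offset": [0,0,7],"angular": [0,0,0]},
  {"hand": 1,"offset": [0,0,12],"angular": [0,0,0]},
  {"hand": 1,"offset": [0,0,17],"angular": [0,0,0]},
  {"hand": 1,"offset": [0,-6,18],"angular": [0,0,0]},
  {"hand": 1,"offset": [0,-12,18],"angular": [0,0,0]},
])

```text
time: 36.05
tool_pos: [0.5178, -0.0771, 0.2823]
tcp_rot: [2.168, 2.266, 0.005]
wrist_force: [0.4, -0.8, -0.3]
width: 1.0
```

```bash
python3 - <<'E'
from h import *
s=bot.read_state();print(s['tool_pos'],s['wrist_force'],s['width'],s['time'])
snap('wrist','w16');snap('side','s16');snap('top','t16')
a=cv2.resize(cv2.imread('pics/w16.png'),(400,300));b=cv2.resize(cv2.imread('pics/s16.png')[150:420,150:510],(400,300))
c=cv2.resize(cv2.imread('pics/t16.png')[165:325,110:440],(600,290)); c=cv2.copyMakeBorder(c,0,10,0,200,0)
cv2.imwrite('pics/v16.png',np.vstack([np.hstack([a,b]),c]))
E
```

```text
[ 0.51779238 -0.07705228  0.28227286] [ 0.36605695 -0.78062912 -0.29275169] 1.0002736920504363 36.05
```

View pics/v16.png

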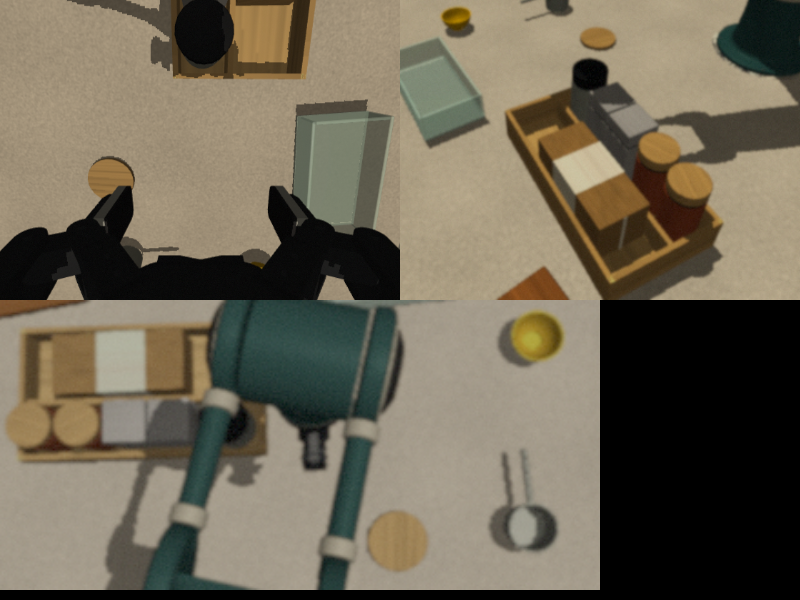

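The last picture shows all five items upright in the narrow lane, the carton flat in the wide lane and the bystanders in place. The gripper is clear of everything, so I'm handing in.

```bash
python3 -c "
from workcell import bot
print(bot.finish_job())"
```

```text
the job is handed in; nothing more can be done
None
```

I pushed the carton over first; it lies flat in the wide lane. I then packed both jars, both tins and the canister upright on the floor of the narrow lane and handed the job in at about 36 s.

**Last checks:**
- **Final picture:** it showed all five items standing upright in a row, the carton flat, and the gripper open and clear. The pinch bowl, measuring cup and coaster looked untouched. The loaf dish was only partly in view but looked in place.
- **Floor contact:** for each item, the wrist force showed it had reached the crate floor before I let go. The highest I read was about 19 N, on the second jar.
- **Knocked items:** before each pick after the first, the top camera showed the items still on the counter had not moved.

**Disagreements:**
- **First tin's angle:** my first reading from the top picture (42°) disagreed with a closer measurement (31.5°). I used the closer one, and the tin went in square.
- **First jar's position:** its y position read 0.312 to 0.314 m, against the planned 0.310 m. It stands a few millimetres from the crate's +y wall, and there was still room for all five.

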